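# Nest the inverted bowl covers

## Task

The three domed wooden bowl covers have been left upside down, hollow side up. Stack them that way on the cutting board, largest at the bottom, each cupped and sitting level inside the next larger one. Set them down gently, without dropping them, and leave the other things where they are.

Things in the scene. Friction and masses are not known exactly. Their poses are not given: they have to be found in the camera images.
- cover_large: Largest of three round bowl covers: 160 mm outside diameter at the rim, 0.2 kg, on the cutting board. Turned dark wood, lying inverted (rim up). Origin: centre of the foot's underside, z up. 60 mm high: solid foot 54 wide, 16 high; dome; upright rim band from 42 to 60 mm up, wall 9. Inner floor 25 mm up.
- cover_medium: Middle bowl cover: rim 132 mm outside, 0.14 kg, on the table left or right of the board. Turned dark wood, lying inverted (rim up). Origin: centre of the foot's underside, z up. 60 mm high: solid foot 54 wide, 16 high; dome; upright rim band from 42 to 60 mm up, wall 9. Inner floor 25 mm up. Seated in the largest, its origin is 24 mm above that one's, its rim band clear above, 6 mm of play all round.
- cover_small: Smallest bowl cover: rim 104 mm outside, 0.1 kg, on the table on the other side of the board. Turned dark wood, lying inverted (rim up). Origin: centre of the foot's underside, z up. 60 mm high: solid foot 54 wide, 16 high; dome; upright rim band from 42 to 60 mm up, wall 9. Inner floor 25 mm up. Seated in the middle one, its origin is 24 mm above that one's, its rim band clear above, 6 mm of play.
- board: Fixed cream cutting board, 360 mm (x) by 250 mm (y) by 30 mm thick. Origin at the centre of its underside, on the table; top 30 mm above it.
- slice_a: Slice of stuffed lotus root, a yellow disc 50 mm across and 22 mm high, on the far end of the board. Origin at its underside centre. Leave it.
- slice_b: Another such slice beside it. Leave it.
- teacup: Blue ceramic cup, 72 mm across, 70 mm high, origin at its underside centre. Leave it.
- sauce_bottle: Amber sauce bottle, 56 mm across, 150 mm high, origin at its underside centre. Leave it.
- spoon: Wooden spoon 200 mm long lying flat on the table nearer the robot; its x axis runs along it from handle to bowl. Leave it.
- dish: White saucer, 100 mm across, 22 mm high, origin at its underside centre. Leave it.
- spice_jar: Small glass jar with a steel cap, 50 mm across, 70 mm high, origin at its underside centre. Leave it.
Mind the look-alikes: they are no part of the job. Leave any green look-alike of the cover_large alone. What is shaped like the cover_small but red is not meant.

How it is judged:
By the outcome, as a careful person would: the job done as asked, in the order asked, and still so for the second after the job is handed in, with the robot touching nothing.
It also fails if it takes over 64 s, if anything falls off the work surface, if the arm or the gripper's body presses on something with over 40 N, if the wrist force passes 120 N, or if a joint passes its speed limit or range.

## Robot

A 6-joint arm with a two-finger parallel gripper is mounted at the origin on the work surface. World frame = base frame: x ahead of the robot, y to its left, z up, the work surface at z = 0. Lengths are in mm, angles in degrees, forces in N, time in s.
With the tool pointing down it reaches from about 300 to 850 mm from the base axis. Payload 4.2 kg.
Tool frame: the origin (TCP) lies at the very end of the fingers, on their centre line; the grasp point (between the pads) lies 19 mm behind it; z points along the fingers, y is the direction in which the jaws open and shut (so a half turn about z gives the same grasp; the last joint's range is limited). The gripper opens to 91 mm and grips with 3 to 60 N. Pads are 32 mm wide; open, the fingers measure 118 mm over their backs; the gripper's body (76 mm by 178 mm) begins 60 mm behind the grasp point.
Start: joints at [-66.349, 18.312, 89.639, -0, 72.044, -1.146], TCP at [241.168, -521.997, 213.976] pointing down, gripper open.
Joint ranges: [-177.97, 177.97], [-48.28, 115.42], [12.27, 149.76], [-77.06, 257.06], [2.81, 150.46], [-146.56, 146.56]. Speed limits (degrees/s): [147.25, 147.25, 180, 180, 180, 180].

## Interface

Orientations are given as [roll, pitch, yaw] about the fixed x, y, z axes, in that order (R = Rz(yaw) Ry(pitch) Rx(roll)).
In Python, from workcell import telemetry, grab_frame, job gives the robot as it stands.
- The arm moves only by the tool drive_tool, never from a script. Its argument "moves" is a list of rows, each an object of numbers: "claw": the closure, from -1 (fully open) to 1 (shut); "dx", "dy", "dz": the shift along the tool's x, y, z in units of 20 mm (1.0 is 20 mm); "yaw": the turn about the tool's z in units of 0.15 rad (1.0 is 0.15 rad). In form: [{"claw": .., "dx": .., "dy": .., "dz": .., "yaw": ..}, ...]. A call has 1 to 5 rows; each row shifts and turns the pose as measured when the row begins, along the tool's axes as they then stand; what a row does not reach is not made up. A row lasts 1/8 s, in which the tool goes at most 62.5 mm and 10.7 degrees, less where a joint would pass 70% of its speed; a pose out of reach is approached as far as the arm can. A call with a number of a shift or a turn outside -1 to 1 is refused whole. A call with a gripper value outside its range is refused whole. The fingers move at their own pace and stop on an object; "grip_force" is the grip in N (left out, the last holds). Time passes only in rows, so rows that do not move let the fingers close. It gives the time, the measured TCP pose, the force and the opening at its end, in the units of the state.
- telemetry.state(): the state, without advancing time (a new reading comes with each control period).
- grab_frame(name): name is "side" or "top"; returns a dict with "color" (480x640x3 uint8, blue, green, red), "vertical_fov" (degrees; the focal length in pixels is half the picture's height over the tangent of half this angle, whatever the lens; pixels are square), "cx", "cy" (the principal point, pixels), "pose" (4x4, takes a point from camera to world coordinates). Camera axes: x right, y down, z forward; pixel columns grow to the right and rows downward; lengths in mm; the calibration is good to about 2 mm. A picture is of the moment at which its call begins. There is no depth.
- job.job_done(): hands the job in, once; it reports no verdict.
The state is a dict: "time_s": time; "qpos": joint angles; "qvel": joint speeds; "effort": joint torques, N m; "ee_pos": TCP position; "ee_rot": TCP orientation; "force": force on the tool from outside, world axes, zero at the start; "torque": the same for the moment, N m; "gripper_width": finger opening in mm.
Only numpy, scipy, OpenCV 4.12 (cv2) and the standard library are available. Lean on these libraries where they do the work, as an engineer would, in place of code of your own. Each camera call takes 0.05 s, during which the arm holds its last target.

## Working session

There is one attempt and no reset: what is moved stays moved. The work goes in short steps, Python scripts to look and compute and a tool call to move; the robot and the scene stay as the last step left them, time stands still between calls to the robot, and variables do not carry over. Pictures are saved under pics/ and viewed, and the job is handed in when it is done.

Besides the shell and the picture viewer there is one more tool, called after "Emit:" in YAML: its name, and indented under it one key for each argument. drive_tool: Moves the arm, as the interface text tells. Its arguments: {"type":"object","properties":{"moves":{"type":"array"},"grip_force":{"type":"number"}},"required":["moves"]}

```bash
mkdir -p pics; python3 - <<'E'
from workcell import telemetry, grab_frame
import cv2, numpy as np
print(telemetry.state())
for n in("top","side"):
    f=grab_frame(n); cv2.imwrite(f"pics/{n}0.png",f["color"]); print(n,f["vertical_fov"],f["cx"],f["cy"]); print(np.round(f["pose"],3)); print(f.keys())
    np.savez(f"{n}.npz",c=f["color"],pose=f["pose"],k=[f["vertical_fov"],f["cx"],f["cy"]])
E
```

```text
{'time_s': 0.0, 'qpos': array([-6.63495398e+01,  1.83515907e+01,  8.97057037e+01,  4.99707527e-04,
        7.20423997e+01, -1.14768550e+00]), 'qvel': array([-0.13218123,  0.06097453, -0.01443198, -0.01412402,  0.01228363,
        0.09394909]), 'effort': array([-8.54435712e-06, -4.12454832e+01, -2.31980073e+01,  7.26207113e-02,
        4.55174118e-02, -1.62525362e-04]), 'ee_pos': array([ 240.95775581, -521.53506901,  213.12553178]), 'ee_rot': array([-1.79900335e+02, -2.47182638e-03,  2.47979891e+01]), 'force': array([ 0.11517016, -0.24159134, -0.4885816 ]), 'torque': array([ 0.06005893,  0.00188039, -0.01673753]), 'gripper_width': 91.15049524136344}
top 49.734628497670954 322.5520108214058 235.85996526210135
[[-7.000000e-03 -9.980000e-01  5.900000e-02  4.140610e+02]
 [-1.000000e+00  8.000000e-03  1.500000e-02 -4.720000e-01]
 [-1.500000e-02 -5.900000e-02 -9.980000e-01  1.327715e+03]
 [ 0.000000e+00  0.000000e+00  0.000000e+00  1.000000e+00]]
dict_keys(['color', 'vertical_fov', 'cx', 'cy', 'pose'])
side 42.62284090955257 324.8961723928943 234.2272916276146
[[ 9.860000e-01 -8.800000e-02  1.410000e-01  2.801840e+02]
 [-1.650000e-01 -6.050000e-01  7.790000e-01 -1.278004e+03]
 [ 1.700000e-02 -7.910000e-01 -6.110000e-01  1.042728e+03]
 [ 0.000000e+00  0.000000e+00  0.000000e+00  1.000000e+00]]
dict_keys(['color', 'vertical_fov', 'cx', 'cy', 'pose'])
```

View pics/top0.png

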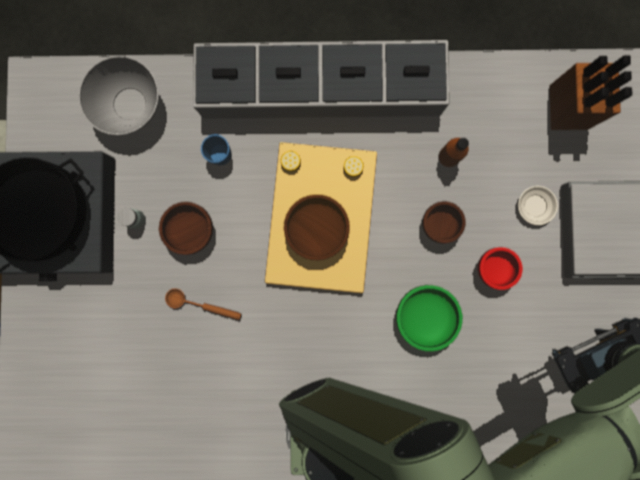

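View pics/side0.png

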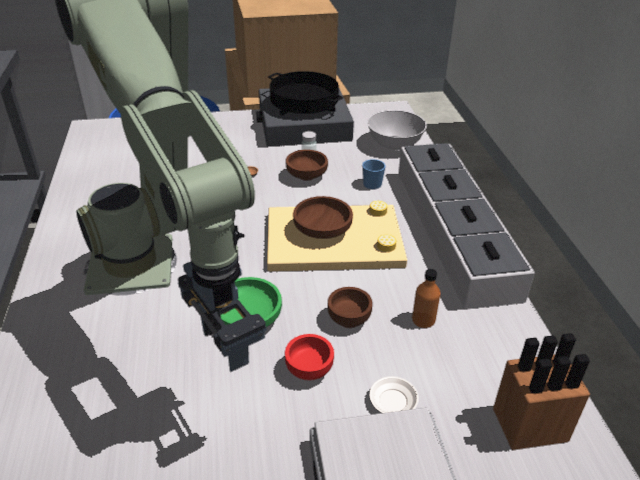

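The top view shows three dark covers: large at (317,229) on the board, medium at (186,229) and small at (443,223). The look-alikes are green at (429,318) and red at (500,268). Other round objects are the grey bowl (120,95), pan (40,210) and saucer (537,205). By colour and size I choose the three brown ones. Next I'll measure them and check a crop.

```bash
cat > h.py <<'E'
import numpy as np, cv2
def load(n):
    d=np.load(n+".npz"); return d["c"],d["pose"],d["k"]
def ray(px,pose,k,z):
    f=240/np.tan(np.radians(k[0]/2)); px=np.atleast_2d(px).astype(float)
    d=np.c_[(px[:,0]-k[1])/f,(px[:,1]-k[2])/f,np.ones(len(px))]@pose[:3,:3].T
    o=pose[:3,3]; return o+d*((z-o[2])/d[:,2])[:,None]
def proj(P,pose,k):
    f=240/np.tan(np.radians(k[0]/2)); c=(np.atleast_2d(P)-pose[:3,3])@pose[:3,:3]
    return np.c_[c[:,0]/c[:,2]*f+k[1],c[:,1]/c[:,2]*f+k[2]]
def rim(c,pose,k,seed,z,R):
    """blob -> hull pts on rim plane -> circle fit"""
    h=cv2.cvtColor(c,cv2.COLOR_BGR2HSV)
    m=((h[...,0]<=14)|(h[...,0]>170))&(h[...,1]>85)&(h[...,2]<130)&(h[...,2]>15)
    m=cv2.morphologyEx(m.astype(np.uint8),cv2.MORPH_OPEN,np.ones((3,3)))
    n,l,s,_=cv2.connectedComponentsWithStats(m)
    b=(l==l[seed[1],seed[0]]).astype(np.uint8) if l[seed[1],seed[0]] else b0
    ct=max(cv2.findContours(b,cv2.RETR_EXTERNAL,cv2.CHAIN_APPROX_NONE)[0],key=len)
    hull=ct[:,0]; w=ray(hull,pose,k,z)[:,:2]
    from scipy.optimize import least_squares
    r=least_squares(lambda p:np.hypot(w[:,0]-p[0],w[:,1]-p[1])-p[2],[*w.mean(0),R],loss="soft_l1",f_scale=1.5)
    return r.x,np.sqrt(np.mean(r.fun**2)),cv2.boundingRect(ct)
E
python3 - <<'E'
from h import *
for n,S in(("top",[(317,229),(186,229),(443,223)]),("side",[(322,218),(307,166),(350,308)])):
    c,p,k=load(n)
    for s,z,R in zip(S,(90,60,60),(80,66,52)):
        print(n,s,*rim(c,p,k,s,z,R))
c,p,k=load("top")
for nm,px,z in(("bottle cap",(461,144),150),("bottle base",(450,160),0),("cup",(215,147),70),("jar",(126,215),70),("sliceA",(290,160),52),("sliceB",(353,166),52),("red",(500,268),60),("green",(429,318),60),("spoon bowl",(175,298),5),("spoon h",(240,317),5)):
    print(nm,ray(px,p,k,z)[0].round())
cv2.imwrite("pics/crop0.png",cv2.resize(c[130:300,130:550],None,fx=1.9,fy=1.9,interpolation=cv2.INTER_CUBIC))
E
```

```text
top (317, 229) [504.50766521  32.99382965  74.32731617] 5.706408713302921 (285, 196, 64, 64)
top (186, 229) [511.24564596 356.94356779  64.09239837] 0.780957084530945 (159, 202, 53, 53)
top (443, 223) [ 520.42233177 -278.08079616   49.87904027] 0.8331997001883835 (423, 202, 42, 41)
side (322, 218) [506.60727121  15.14474823  86.19672678] 5.379282521420287 (294, 197, 58, 41)
side (307, 166) [509.2626463  336.84363838  76.36346897] 7.6529361996825545 (286, 150, 42, 29)
side (350, 308) [ 518.63310554 -293.41880858   56.97907345] 4.963812418435517 (328, 287, 44, 40)
bottle cap [ 692. -302.  150.]
bottle base [ 686. -311.    0.]
cup [710. 282.  70.]
jar [544. 500.  70.]
sliceA [680.  98.  52.]
sliceB [663. -58.  52.]
red [ 407. -412.   60.]
green [ 288. -238.   60.]
spoon bowl [337. 397.   5.]
spoon h [288. 231.   5.]
```

View pics/crop0.png

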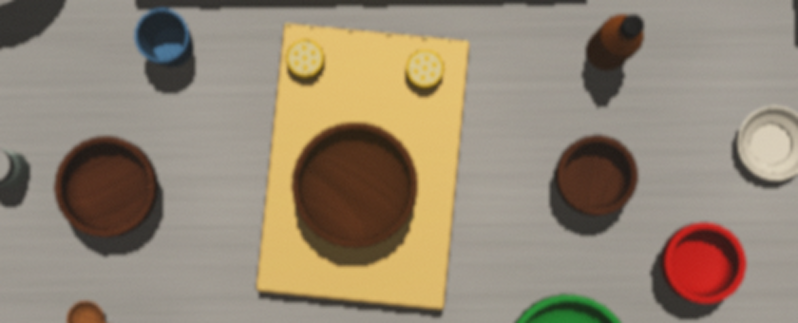

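```bash
cat >> h.py <<'E'
def rim2(c,pose,k,seed,z,R,half=False,draw=None,win=50):
    """known-R circle, hull of blob in a window (brown, excluding board yellow)"""
    x,y=seed; y0,x0=max(0,y-win),max(0,x-win); s=c[y0:y+win,x0:x+win].astype(int)
    h=cv2.cvtColor(s.astype(np.uint8),cv2.COLOR_BGR2HSV)
    m=((h[...,0]<=12)|(h[...,0]>170))&(h[...,1]>85)&(h[...,2]<140)
    m=cv2.morphologyEx(m.astype(np.uint8),cv2.MORPH_OPEN,np.ones((3,3)))
    n,l,_,_=cv2.connectedComponentsWithStats(m)
    b=(l==l[y-y0,x-x0]).astype(np.uint8)
    ct=max(cv2.findContours(b,cv2.RETR_EXTERNAL,cv2.CHAIN_APPROX_NONE)[0],key=len)
    hp=cv2.convexHull(ct)[:,0]+[x0,y0]
    bm=np.zeros(c.shape[:2],np.uint8); cv2.fillConvexPoly(bm,hp.reshape(-1,1,2),1)
    ct=cv2.findContours(bm,cv2.RETR_EXTERNAL,cv2.CHAIN_APPROX_NONE)[0][0][:,0]
    if half: # only far (upper) edge of the rim
        ct=ct[ct[:,1]<ct[:,1].min()+0.35*np.ptp(ct[:,1])]
    w=ray(ct,pose,k,z)[:,:2]
    from scipy.optimize import least_squares
    r=least_squares(lambda p:np.hypot(w[:,0]-p[0],w[:,1]-p[1])-(R-1),w.mean(0),loss="soft_l1",f_scale=1.)
    if draw is not None:
        t=np.linspace(0,2*np.pi,90); q=np.c_[r.x[0]+R*np.cos(t),r.x[1]+R*np.sin(t),0*t+z]
        for a in proj(q,pose,k): cv2.circle(draw,tuple((a*2).astype(int)),1,(255,255,0),-1)
    return r.x.round(1),np.sqrt(np.mean(r.fun**2)).round(2),len(w)
E
python3 - <<'E'
from h import *
for n,S,hf in(("top",[(317,229),(186,229),(443,223)],0),("side",[(322,218),(307,166),(350,308)],1)):
    c,p,k=load(n); d=cv2.resize(c,None,fx=2,fy=2)
    for s,z,R in zip(S,(90,60,60),(80,66,52)): print(n,s,*rim2(c,p,k,s,z,R,hf,d))
    cv2.imwrite(f"pics/{n}_fit.png",d[240:680,260:1000] if n=="top" else d[260:700,400:900])
E
```

```text
top (317, 229) [485.   34.9] 13.77 162
top (186, 229) [511.3 357. ] 0.78 147
top (443, 223) [ 520.4 -278.1] 1.18 116
side (322, 218) [508.8  26.5] 1.57 61
side (307, 166) [511.3 352.3] 1.76 44
side (350, 308) [ 520.8 -283.7] 1.03 49
```

View pics/top_fit.png

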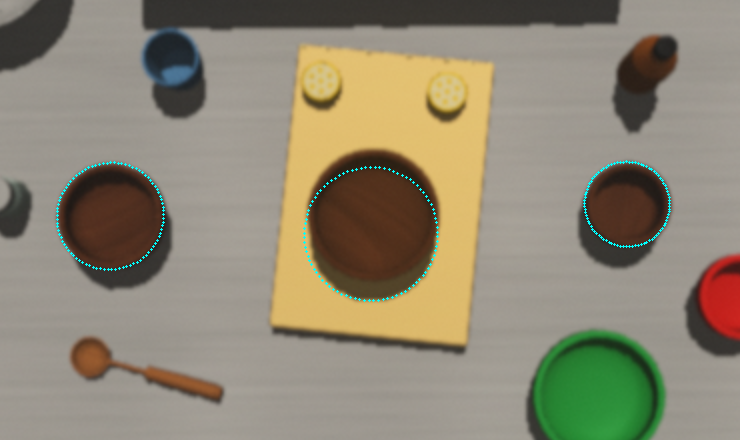

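View pics/side_fit.png

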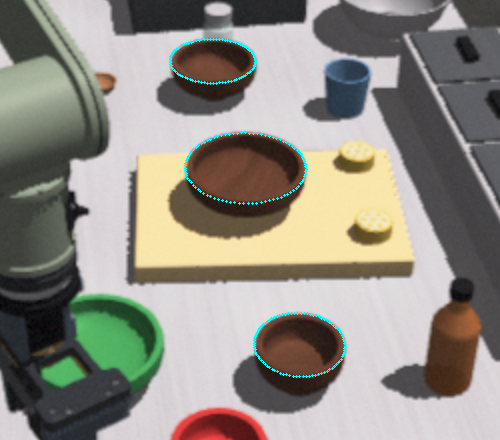

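The overlay shows good fits for medium (top px ~(186,229)) and small. The large one's mask took in its shadow on the board, so I'll refine that.

```bash
python3 - <<'E'
from h import *
c,p,k=load("top"); h=cv2.cvtColor(c,cv2.COLOR_BGR2HSV)
for y in range(190,276,4): print(y,h[y,317],c[y,317], h[229,275+(y-190)])
E
```

```text
190 [ 21 129 226] [112 190 226] [ 21 130 222]
194 [ 19 143 170] [ 75 135 170] [ 21 130 221]
198 [ 15 149  53] [22 37 53] [ 18 141 170]
202 [ 16 142  45] [20 33 45] [ 11 146  61]
206 [ 12 169  77] [26 46 77] [ 11 157  73]
210 [ 11 164  84] [30 50 84] [ 12 170  81]
214 [ 11 162  82] [30 49 82] [ 11 168  85]
218 [ 11 166  86] [30 50 86] [ 11 169  83]
222 [ 12 168  82] [28 49 82] [ 11 166  77]
226 [ 11 169  86] [29 50 86] [ 11 161  79]
230 [ 11 167  84] [29 49 84] [ 11 166  83]
234 [ 11 171  79] [26 46 79] [ 11 167  87]
238 [ 11 168  82] [28 48 82] [ 11 174  85]
242 [ 11 173  84] [27 48 84] [ 11 170  81]
246 [ 11 174  91] [29 52 91] [ 12 174  82]
250 [ 11 170  90] [30 51 90] [ 12 167  81]
254 [ 11 168  82] [28 48 82] [ 11 162  77]
258 [ 11 164  81] [29 48 81] [ 12 158  71]
262 [ 20 128  80] [40 66 80] [ 12 166  83]
266 [ 20 126  81] [41 67 81] [ 21 129 223]
270 [ 20 137 183] [ 85 149 183] [ 21 130 224]
274 [ 21 132 220] [106 186 220] [ 21 126 226]
```

```bash
sed -i 's/h\[...,0\]<=12)|/h[...,0]<=17)|/' h.py; python3 - <<'E'
from h import *
for n,S,hf in(("top",[(317,229),(186,229),(443,223)],0),("side",[(322,218),(307,166),(350,308)],1)):
    c,p,k=load(n); d=cv2.resize(c,None,fx=2,fy=2)
    for s,z,R in zip(S,(90,60,60),(80,66,52)): print(n,s,*rim2(c,p,k,s,z,R,hf,d))
    if n=="top":
      cv2.imwrite(f"pics/{n}_fit2.png",d[240:680,260:1000])
      # board corners check
      h=cv2.cvtColor(c,cv2.COLOR_BGR2HSV); m=((abs(h[...,0].astype(int)-21)<4)&(h[...,1]>80)&(h[...,2]>100)).astype(np.uint8); m[:,:250]=0;m[:,400:]=0
      ct=max(cv2.findContours(m,0,1)[0],key=cv2.contourArea); b=cv2.boxPoints(cv2.minAreaRect(ct)); w=ray(b,p,k,30)
      print(b,w.round(1),np.linalg.norm(np.diff(w,axis=0),axis=1))
E
```

```text
top (317, 229) [507.7  33.1] 1.02 185
top (186, 229) [511.3 357. ] 0.78 147
top (443, 223) [ 520.4 -278.1] 1.18 116
[[263.9901  283.09903]
 [278.19806 141.0198 ]
 [377.30695 150.9307 ]
 [363.099   293.00992]] [[ 373.8  166.3   30. ]
 [ 733.3  129.9   30. ]
 [ 705.1 -121.3   30. ]
 [ 347.5  -81.    30. ]] [361.41320989 252.74122619 359.92724654]
side (322, 218) [508.8  26.5] 1.6 63
side (307, 166) [511.5 352.5] 1.82 46
side (350, 308) [ 520.8 -283.7] 1.03 49
```

View pics/top_fit2.png

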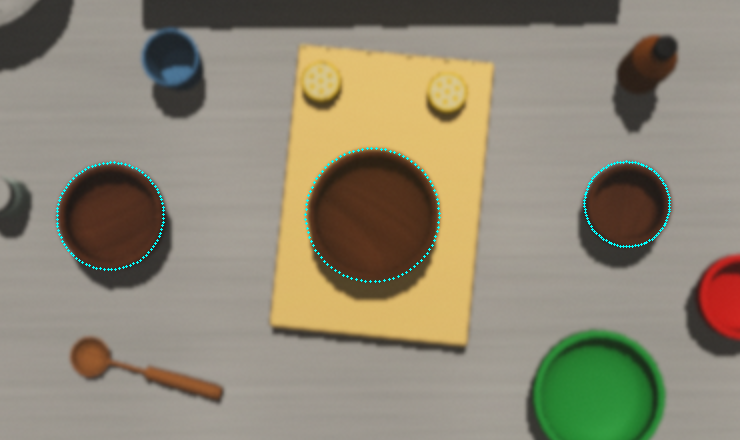

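Emit:
drive_tool:
  moves:
    - {"claw": 0, "dx": 1, "dy": -1, "dz": 0, "yaw": -1}
    - {"claw": 0, "dx": 1, "dy": -1, "dz": 0, "yaw": -1}
    - {"claw": 0, "dx": 1, "dy": -1, "dz": 0, "yaw": -1}
    - {"claw": 0, "dx": 1, "dy": -0.5, "dz": 0, "yaw": -1}
    - {"claw": 0, "dx": 1, "dy": 0, "dz": 0, "yaw": -1}
  grip_force: 35

```text
time_s: 0.72
ee_pos: [271.6, -396.0, 210.7]
ee_rot: [-179.7, -0.3, 69.0]
force: [0.1, -0.8, -0.7]
gripper_width: 46.2
```

Emit:
drive_tool:
  moves:
    - {"claw": 0, "dx": 1, "dy": 0.5, "dz": 0, "yaw": -1}
    - {"claw": 0, "dx": 1, "dy": 0.5, "dz": 0, "yaw": -1}
    - {"claw": 0, "dx": 1, "dy": 0.5, "dz": 0, "yaw": -0.4}
    - {"claw": 0, "dx": 1, "dy": 0.5, "dz": 0, "yaw": 0}
    - {"claw": 0, "dx": 1, "dy": 0.5, "dz": 0, "yaw": 0}

```text
time_s: 1.35
ee_pos: [333.7, -299.7, 209.4]
ee_rot: [-179.7, -0.5, 90.4]
force: [-1.1, 0.6, -0.3]
gripper_width: 45.8
```

Emit:
drive_tool:
  moves:
    - {"claw": 0, "dx": 1, "dy": 0.5, "dz": 0, "yaw": 0}
    - {"claw": 0, "dx": 1, "dy": 0.5, "dz": 0, "yaw": 0}
    - {"claw": 0, "dx": 1, "dy": 0.5, "dz": 0, "yaw": 0}
    - {"claw": 0, "dx": 1, "dy": 0.5, "dz": 0, "yaw": 0}
    - {"claw": 0, "dx": 1, "dy": 0.5, "dz": 0, "yaw": 0}

```text
time_s: 1.98
ee_pos: [383.2, -195.0, 208.5]
ee_rot: [-179.5, -0.6, 90.4]
force: [-0.7, -0.4, 0.2]
gripper_width: 45.5
```

Emit:
drive_tool:
  moves:
    - {"claw": 0, "dx": 1, "dy": 0.5, "dz": 0, "yaw": 0}
    - {"claw": 0, "dx": 1, "dy": 0.5, "dz": 0, "yaw": 0}
    - {"claw": 0, "dx": 1, "dy": 0.5, "dz": 0, "yaw": 0}
    - {"claw": 0, "dx": 1, "dy": 0.5, "dz": 0, "yaw": 0}
    - {"claw": 0, "dx": 1, "dy": 0.5, "dz": 0, "yaw": 0}

```text
time_s: 2.6
ee_pos: [432.5, -90.7, 207.7]
ee_rot: [-179.3, -0.7, 90.4]
force: [-0.1, -0.9, -0.4]
gripper_width: 45.7
```

Emit:
drive_tool:
  moves:
    - {"claw": 0, "dx": 1, "dy": 0.15, "dz": 0, "yaw": 0}
    - {"claw": 0, "dx": 1, "dy": 0.15, "dz": 0, "yaw": 0}
    - {"claw": 0, "dx": 1, "dy": 0.15, "dz": 0, "yaw": 0}
    - {"claw": 0, "dx": 1, "dy": 0.15, "dz": 0, "yaw": 0}
    - {"claw": 0, "dx": 1, "dy": 0.15, "dz": 0, "yaw": 0}

```text
time_s: 3.22
ee_pos: [446.1, 13.1, 207.0]
ee_rot: [-179.1, -0.7, 90.4]
force: [0.1, 0.4, 0.2]
gripper_width: 45.6
```

Emit:
drive_tool:
  moves:
    - {"claw": 0, "dx": 1, "dy": 0, "dz": 0, "yaw": 0}
    - {"claw": 0, "dx": 1, "dy": 0, "dz": 0, "yaw": 0}
    - {"claw": 0, "dx": 1, "dy": 0, "dz": 0, "yaw": 0}
    - {"claw": 0, "dx": 1, "dy": 0, "dz": 0, "yaw": 0}
    - {"claw": 0, "dx": 1, "dy": 0, "dz": 0, "yaw": 0}

```text
time_s: 3.85
ee_pos: [443.9, 116.3, 206.5]
ee_rot: [-178.9, -0.7, 90.4]
force: [0.5, -0.7, 0.2]
gripper_width: 45.5
```

Emit:
drive_tool:
  moves:
    - {"claw": 0, "dx": 1, "dy": 0, "dz": 0, "yaw": 0}
    - {"claw": 0, "dx": 1, "dy": 0, "dz": 0, "yaw": 0}
    - {"claw": 0, "dx": 1, "dy": 0, "dz": 0, "yaw": 0}
    - {"claw": 0, "dx": 1, "dy": 0, "dz": 0, "yaw": 0}
    - {"claw": 0, "dx": 1, "dy": 0, "dz": 0.2, "yaw": 0}

```text
time_s: 4.47
ee_pos: [441.7, 219.2, 202.1]
ee_rot: [-178.7, -0.6, 90.4]
force: [0.4, 0.3, 0.0]
gripper_width: 45.4
```

Emit:
drive_tool:
  moves:
    - {"claw": 0, "dx": 1, "dy": 0, "dz": 0.8, "yaw": 0}
    - {"claw": 0, "dx": 1, "dy": 0, "dz": 0.8, "yaw": 0}
    - {"claw": 0, "dx": 1, "dy": 0, "dz": 0.8, "yaw": 0}
    - {"claw": 0, "dx": 1, "dy": 0, "dz": 0.8, "yaw": 0}
    - {"claw": 0, "dx": 0.5, "dy": 0, "dz": 0.5, "yaw": 0}

```text
time_s: 5.1
ee_pos: [438.9, 314.9, 124.6]
ee_rot: [-178.6, -0.6, 90.4]
force: [-0.4, 0.0, 0.7]
gripper_width: 45.6
```

Emit:
drive_tool:
  moves:
    - {"claw": 0, "dx": 1, "dy": 0.3, "dz": 0.4, "yaw": 0}
    - {"claw": 0, "dx": 0.8, "dy": 0.2, "dz": 0.4, "yaw": 0}
    - {"claw": 0, "dx": 0.2, "dy": 0.1, "dz": 0.4, "yaw": 0}
    - {"claw": 0, "dx": 0, "dy": 0, "dz": 0, "yaw": 0}

```text
time_s: 5.6
ee_pos: [451.0, 358.6, 98.2]
ee_rot: [-178.6, -0.5, 90.5]
force: [0.6, -0.0, -1.0]
gripper_width: 45.9
```

```bash
cat > shot.py <<'E'
import sys
from workcell import telemetry, grab_frame
from h import *
def shot(tag,names=("top","side")):
    for n in names:
        f=grab_frame(n); np.savez(f"{n}.npz",c=f["color"],pose=f["pose"],k=[f["vertical_fov"],f["cx"],f["cy"]])
    s=telemetry.state(); print(s["time_s"],s["ee_pos"].round(1),s["ee_rot"].round(1),s["force"].round(1),round(s["gripper_width"],1)); return s
E
python3 - <<'E'
from shot import *
s=shot("a"); out=[]
for n in("top","side"):
    c,p,k=load(n); q=proj(s["ee_pos"],p,k)[0]; x,y=q.astype(int); print(n,q.round(1))
    w=c[y-50:y+50,x-65:x+65]; w=cv2.resize(w,None,fx=3,fy=3,interpolation=cv2.INTER_CUBIC)
    cv2.circle(w,(int((q[0]-x+65)*3),int((q[1]-y+50)*3)),3,(0,255,0),-1); out.append(w)
cv2.imwrite("pics/a.png",np.hstack(out))
E
```

```text
5.7 [451.2 358.4  99.1] [-178.7   -0.6   90.4] [ 0.8 -1.  -0.4] 45.4
top [179.8 252. ]
side [286.6 149.6]
```

View pics/a.png

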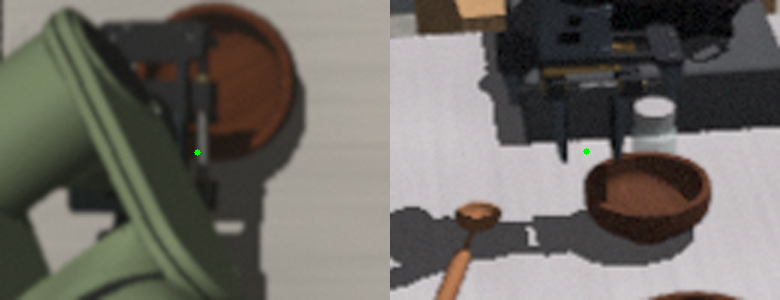

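Emit:
drive_tool:
  moves:
    - {"claw": 0, "dx": -0.1, "dy": 0, "dz": 0.9, "yaw": 0}
    - {"claw": 0, "dx": 0, "dy": 0, "dz": 0.9, "yaw": 0}
    - {"claw": 0, "dx": 0, "dy": 0, "dz": 0.6, "yaw": 0}
    - {"claw": 0, "dx": 0, "dy": 0, "dz": 0.2, "yaw": 0}
    - {"claw": 0, "dx": 0, "dy": 0, "dz": 0, "yaw": 0}

```text
time_s: 6.32
ee_pos: [451.7, 355.9, 48.7]
ee_rot: [-178.9, -0.7, 90.3]
force: [0.4, 0.3, -0.2]
gripper_width: 45.6
```

Emit:
drive_tool:
  moves:
    - {"claw": 0, "dx": 0, "dy": -0.1, "dz": 0.2, "yaw": 0}
    - {"claw": 0.5, "dx": 0, "dy": 0, "dz": 0, "yaw": 0}
    - {"claw": 1, "dx": 0, "dy": 0, "dz": 0, "yaw": 0}
    - {"claw": 1, "dx": 0, "dy": 0, "dz": 0, "yaw": 0}
    - {"claw": 1, "dx": 0, "dy": 0, "dz": 0, "yaw": 0}
  grip_force: 35

```text
time_s: 6.95
ee_pos: [450.3, 356.7, 46.1]
ee_rot: [-179.1, -0.8, 90.3]
force: [-0.5, -0.8, 0.7]
gripper_width: 10.8
```

Emit:
drive_tool:
  moves:
    - {"claw": 1, "dx": 0, "dy": 0, "dz": 0, "yaw": 0}
    - {"claw": 1, "dx": 0, "dy": 0, "dz": 0, "yaw": 0}

```text
time_s: 7.2
ee_pos: [450.5, 356.5, 46.4]
ee_rot: [-179.1, -0.8, 90.3]
force: [-0.9, 0.9, -0.1]
gripper_width: 10.4
```

Emit:
drive_tool:
  moves:
    - {"claw": 1, "dx": 0, "dy": 0, "dz": -0.3, "yaw": 0}
    - {"claw": 1, "dx": 0, "dy": 0, "dz": -0.8, "yaw": 0}
    - {"claw": 1, "dx": 0, "dy": 0, "dz": -1, "yaw": 0}
    - {"claw": 1, "dx": 0, "dy": 0, "dz": -1, "yaw": 0}
    - {"claw": 1, "dx": 0, "dy": 0, "dz": -1, "yaw": 0}

```text
time_s: 7.82
ee_pos: [450.5, 354.8, 131.8]
ee_rot: [-178.9, -0.7, 90.3]
force: [-0.3, -0.6, -1.1]
gripper_width: 10.3
```

```bash
python3 - <<'E'
from shot import *
s=shot("b"); 
c,p,k=load("side"); x,y=proj(s["ee_pos"],p,k)[0].astype(int)
cv2.imwrite("pics/b.png",cv2.resize(c[y-60:y+80,x-80:x+120],None,fx=4,fy=4,interpolation=cv2.INTER_CUBIC))
E
```

```text
7.925 [452.  355.9 133.4] [-179.1   -0.9   90.3] [-0.  -0.4 -1.3] 10.3
```

View pics/b.png

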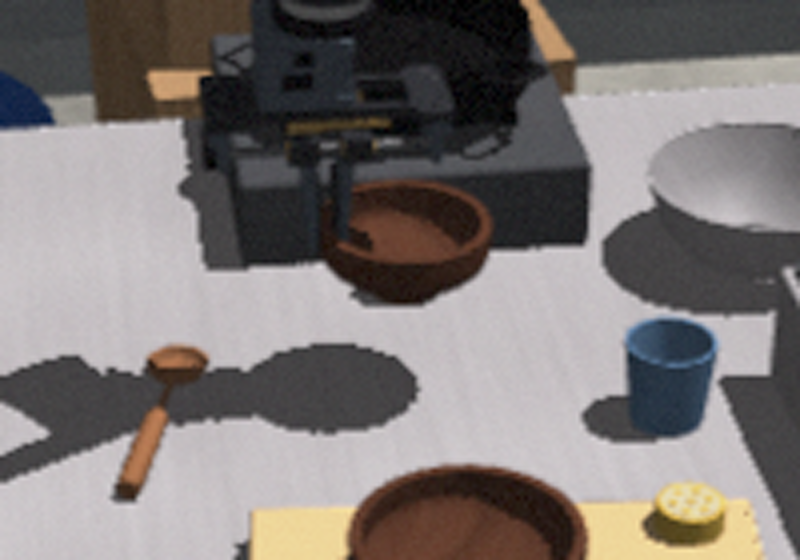

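The side view shows the medium cover held level at about (407,240) in the crop, clear of the table. Next I'll carry it over.

Emit:
drive_tool:
  moves:
    - {"claw": 1, "dx": -0.4, "dy": 0, "dz": -0.5, "yaw": 0}
    - {"claw": 1, "dx": -0.8, "dy": 0, "dz": -0.5, "yaw": 0}
    - {"claw": 1, "dx": -1, "dy": 0, "dz": -0.4, "yaw": 0}
    - {"claw": 1, "dx": -1, "dy": 0, "dz": 0, "yaw": 0}
    - {"claw": 1, "dx": -1, "dy": 0, "dz": 0, "yaw": 0}

```text
time_s: 8.55
ee_pos: [451.6, 265.0, 160.6]
ee_rot: [-179.0, -0.8, 90.4]
force: [0.6, 0.3, -0.4]
gripper_width: 10.5
```

Emit:
drive_tool:
  moves:
    - {"claw": 1, "dx": -1, "dy": 0, "dz": 0, "yaw": 0}
    - {"claw": 1, "dx": -1, "dy": 0, "dz": 0, "yaw": 0}
    - {"claw": 1, "dx": -1, "dy": 0, "dz": 0, "yaw": 0}
    - {"claw": 1, "dx": -1, "dy": 0, "dz": 0, "yaw": 0}
    - {"claw": 1, "dx": -1, "dy": 0, "dz": 0, "yaw": 0}

```text
time_s: 9.18
ee_pos: [450.7, 156.3, 157.9]
ee_rot: [-178.8, -0.7, 90.3]
force: [0.9, 0.3, -1.0]
gripper_width: 10.5
```

Emit:
drive_tool:
  moves:
    - {"claw": 1, "dx": -1, "dy": 0, "dz": 0, "yaw": 0}
    - {"claw": 1, "dx": -1, "dy": 0, "dz": 0, "yaw": 0}
    - {"claw": 1, "dx": -1, "dy": 0, "dz": 0, "yaw": 0}
    - {"claw": 1, "dx": -0.8, "dy": 0, "dz": 0, "yaw": 0}
    - {"claw": 1, "dx": -0.4, "dy": 0, "dz": 0, "yaw": 0}

```text
time_s: 9.8
ee_pos: [449.0, 64.8, 155.8]
ee_rot: [-178.7, -0.6, 90.1]
force: [0.2, 0.3, -1.3]
gripper_width: 10.3
```

Emit:
drive_tool:
  moves:
    - {"claw": 1, "dx": -0.8, "dy": -0.1, "dz": 0, "yaw": 0}
    - {"claw": 1, "dx": -0.6, "dy": 0, "dz": 0, "yaw": 0}
    - {"claw": 1, "dx": -0.2, "dy": 0, "dz": 0, "yaw": 0}
    - {"claw": 1, "dx": 0, "dy": 0, "dz": 0, "yaw": 0}

```text
time_s: 10.3
ee_pos: [446.9, 30.5, 155.4]
ee_rot: [-178.7, -0.6, 90.1]
force: [0.4, 0.9, -1.3]
gripper_width: 10.2
```

```bash
python3 - <<'E'
from shot import *
s=shot("c"); out=[]
for n in("top","side"):
    c,p,k=load(n); x,y=proj([508,33,110],p,k)[0].astype(int); print(n,x,y)
    out.append(cv2.resize(c[y-65:y+65,x-65:x+65],None,fx=3,fy=3,interpolation=cv2.INTER_CUBIC))
cv2.imwrite("pics/c.png",np.hstack(out))
E
```

```text
10.4 [446.9  30.9 155.4] [-178.7   -0.6   90.1] [-0.5  0.2 -1.7] 10.1
top 316 226
side 322 205
```

View pics/c.png

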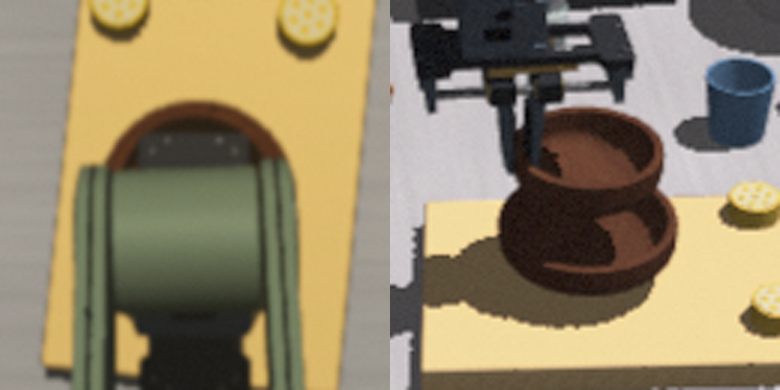

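```bash
cat >> h.py <<'E'
def overlay(n,circs,ctr,out,w=65,sc=5):
    c,p,k=load(n); x,y=proj(ctr,p,k)[0].astype(int)
    im=cv2.resize(c[y-w:y+w,x-w:x+w],None,fx=sc,fy=sc,interpolation=cv2.INTER_CUBIC)
    t=np.linspace(0,2*np.pi,120)
    for (X,Y,Z,R),col in zip(circs,((255,255,0),(0,255,0),(255,0,255),(0,255,255))):
        q=(proj(np.c_[X+R*np.cos(t),Y+R*np.sin(t),0*t+Z],p,k)-[x-w,y-w]+0.5)*sc
        for a in q.astype(int): cv2.circle(im,tuple(int(v) for v in a),1,col,-1)
    cv2.imwrite(out,im)
E
python3 - <<'E'
from h import *
# side-frame: large side fit (508.8,26.5); medium expected in side frame = pick-up side fit + tool motion
tx,ty=446.9-450.5,30.9-356.5
overlay("side",[(508.8,26.5,90,80),(511.4+tx,352.4+ty,169.4,66)],(508,33,110),"pics/c2.png")
print(511.4+tx,352.4+ty)
E
```

```text
507.79999999999995 26.799999999999955
```

View pics/c2.png

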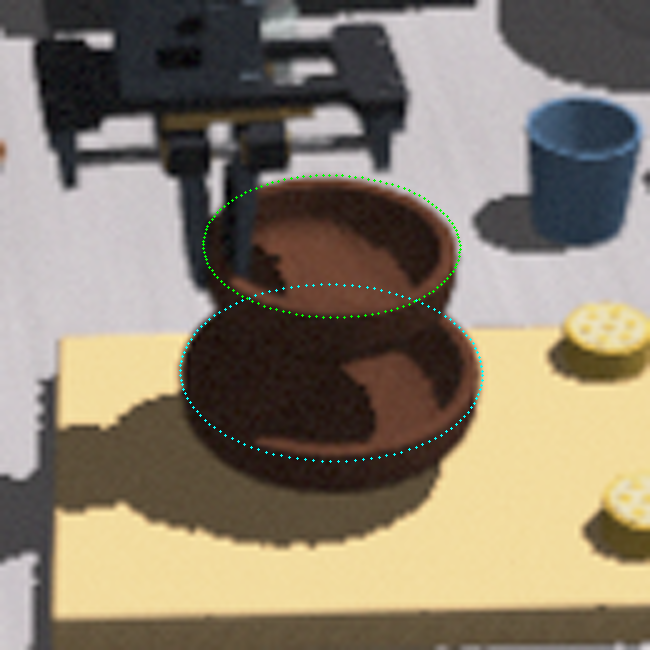

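Overlay: the medium rim (centre ~(330,247)) is concentric with the large one (~(330,373)) within about 1 px. Lowering now.

Emit:
drive_tool:
  moves:
    - {"claw": 1, "dx": 0, "dy": 0, "dz": 0.6, "yaw": 0}
    - {"claw": 1, "dx": 0, "dy": 0, "dz": 0.6, "yaw": 0}
    - {"claw": 1, "dx": 0, "dy": 0, "dz": 0.5, "yaw": 0}
    - {"claw": 1, "dx": 0, "dy": 0, "dz": 0.3, "yaw": 0}
    - {"claw": 1, "dx": 0, "dy": 0, "dz": 0, "yaw": 0}

```text
time_s: 11.02
ee_pos: [445.1, 32.3, 111.6]
ee_rot: [-178.5, -0.7, 90.2]
force: [0.5, 1.0, -0.7]
gripper_width: 10.5
```

Emit:
drive_tool:
  moves:
    - {"claw": 1, "dx": 0, "dy": 0.1, "dz": 0.2, "yaw": 0}
    - {"claw": 1, "dx": 0, "dy": 0, "dz": 0.15, "yaw": 0}
    - {"claw": 1, "dx": 0, "dy": 0, "dz": 0.05, "yaw": 0}
    - {"claw": 1, "dx": 0, "dy": 0, "dz": 0, "yaw": 0}

```text
time_s: 11.52
ee_pos: [447.7, 32.4, 103.8]
ee_rot: [-178.6, -0.7, 90.2]
force: [-1.7, -0.2, -0.1]
gripper_width: 10.5
```

Emit:
drive_tool:
  moves:
    - {"claw": 1, "dx": 0, "dy": 0, "dz": 0.1, "yaw": 0}
    - {"claw": 1, "dx": 0, "dy": 0, "dz": 0.05, "yaw": 0}
    - {"claw": 1, "dx": 0, "dy": 0, "dz": 0, "yaw": 0}

```text
time_s: 11.9
ee_pos: [446.9, 32.3, 101.6]
ee_rot: [-178.6, -0.7, 90.2]
force: [-2.9, -1.3, 2.8]
gripper_width: 10.4
```

Emit:
drive_tool:
  moves:
    - {"claw": 1, "dx": 0, "dy": 0, "dz": 0.1, "yaw": 0}
    - {"claw": 1, "dx": 0, "dy": 0, "dz": 0, "yaw": 0}

```text
time_s: 12.15
ee_pos: [446.6, 31.9, 101.0]
ee_rot: [-178.6, -0.6, 90.2]
force: [-1.8, 0.1, 2.5]
gripper_width: 10.6
```

```bash
python3 - <<'E'
from shot import *
s=shot("d",("side",)); x,y,z=s["ee_pos"]
overlay("side",[(508.8,26.5,90,80),(508,26.8,114,66)],(508,33,110),"pics/d.png")
E
```

```text
12.2 [446.6  31.9 101. ] [-178.6   -0.6   90.2] [-3.5 -0.3  3.5] 10.5
```

View pics/d.png

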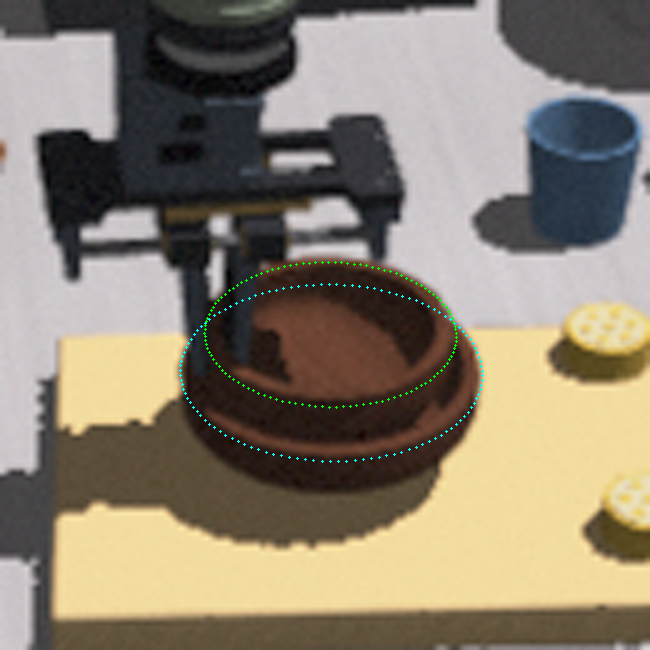

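The medium sits inside the large cover with its rim on the 114 mm circle. Releasing.

Emit:
drive_tool:
  moves:
    - {"claw": 1, "dx": 0, "dy": 0, "dz": 0.1, "yaw": 0}
    - {"claw": 0.7, "dx": 0, "dy": 0, "dz": 0, "yaw": 0}
    - {"claw": 0.4, "dx": 0, "dy": 0, "dz": 0, "yaw": 0}
    - {"claw": 0.4, "dx": 0, "dy": 0, "dz": 0, "yaw": 0}

```text
time_s: 12.7
ee_pos: [447.1, 32.0, 99.9]
ee_rot: [-178.7, -0.6, 90.2]
force: [0.5, -0.5, 0.2]
gripper_width: 26.9
```

Emit:
drive_tool:
  moves:
    - {"claw": 0.4, "dx": 0, "dy": 0, "dz": -0.5, "yaw": 0}
    - {"claw": 0.2, "dx": 0, "dy": 0, "dz": -1, "yaw": 0}
    - {"claw": 0, "dx": -0.5, "dy": 0, "dz": -1, "yaw": 0}
    - {"claw": 0, "dx": -1, "dy": 0.1, "dz": -1, "yaw": 0}
    - {"claw": 0, "dx": -1, "dy": 0.2, "dz": 0, "yaw": 0}

```text
time_s: 13.32
ee_pos: [456.0, -19.0, 173.2]
ee_rot: [-178.8, -0.6, 90.4]
force: [-0.4, -0.2, 0.2]
gripper_width: 45.7
```

Emit:
drive_tool:
  moves:
    - {"claw": 0, "dx": -1, "dy": 0.1, "dz": 0, "yaw": 0}
    - {"claw": 0, "dx": -1, "dy": 0.1, "dz": 0, "yaw": 0}
    - {"claw": 0, "dx": -1, "dy": 0.1, "dz": 0, "yaw": 0}
    - {"claw": 0, "dx": -1, "dy": 0.1, "dz": 0, "yaw": 0}
    - {"claw": 0, "dx": -1, "dy": 0.1, "dz": 0, "yaw": 0}

```text
time_s: 13.95
ee_pos: [468.5, -122.5, 175.5]
ee_rot: [-179.1, -0.6, 90.4]
force: [-0.2, -0.3, -0.2]
gripper_width: 45.6
```

Emit:
drive_tool:
  moves:
    - {"claw": 0, "dx": -1, "dy": 0.1, "dz": 0, "yaw": 0}
    - {"claw": 0, "dx": -1, "dy": 0.1, "dz": 0, "yaw": 0}
    - {"claw": 0, "dx": -1, "dy": 0.1, "dz": 0, "yaw": 0}
    - {"claw": 0, "dx": -1, "dy": 0.1, "dz": 0, "yaw": 0}
    - {"claw": 0, "dx": -0.5, "dy": 0, "dz": 0, "yaw": 0}

```text
time_s: 14.58
ee_pos: [478.3, -217.8, 175.9]
ee_rot: [-179.2, -0.5, 90.3]
force: [-0.6, -0.2, -0.3]
gripper_width: 45.5
```

```bash
python3 - <<'E'
from shot import *
s=shot("e"); 
overlay("side",[(508.8,26.5,90,80),(508,26.8,114,66)],(508,33,110),"pics/e.png")
c,p,k=load("top"); cv2.imwrite("pics/e_top.png",c)
E
```

```text
14.675 [ 478.1 -217.5  175.8] [-179.2   -0.5   90.3] [-0.4  0.4 -0.7] 45.5
```

View pics/e.png

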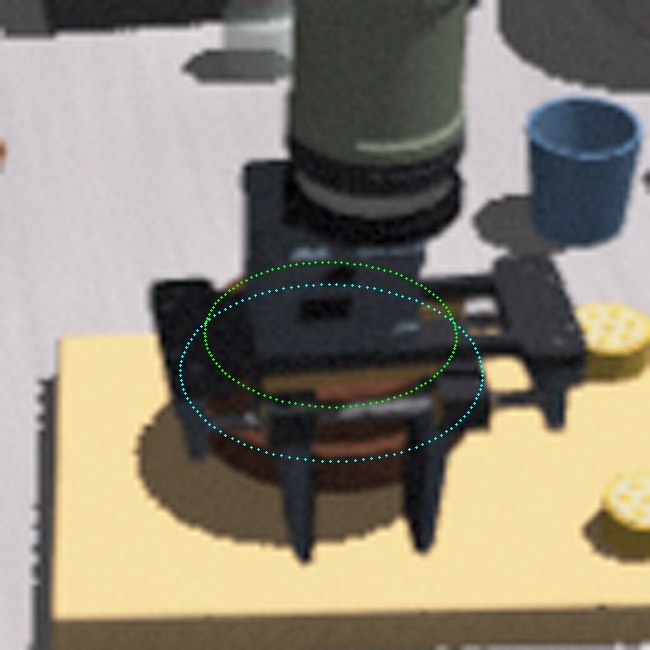

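View pics/e_top.png

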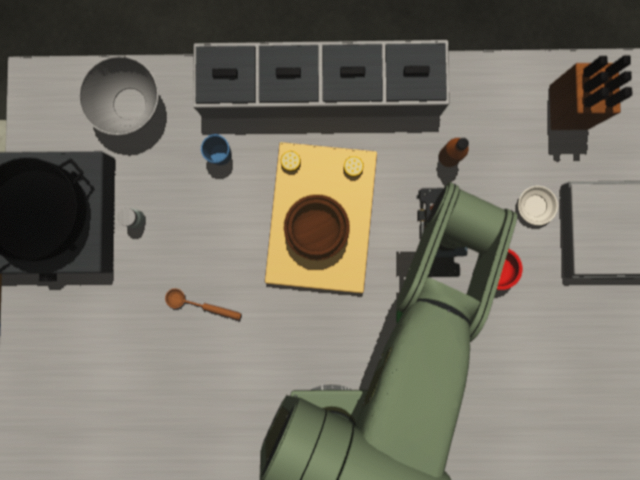

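Emit:
drive_tool:
  moves:
    - {"claw": 0, "dx": -1, "dy": -0.1, "dz": 0.5, "yaw": 0}
    - {"claw": 0, "dx": -1, "dy": -0.1, "dz": 0.8, "yaw": 0}
    - {"claw": 0, "dx": -0.8, "dy": 0, "dz": 0.8, "yaw": 0}
    - {"claw": 0, "dx": -0.2, "dy": 0, "dz": 0.8, "yaw": 0}
    - {"claw": 0, "dx": 0, "dy": 0, "dz": 0.5, "yaw": 0}

```text
time_s: 15.3
ee_pos: [472.2, -281.3, 101.6]
ee_rot: [-179.1, -0.6, 90.3]
force: [0.5, 0.7, 0.3]
gripper_width: 45.6
```

```bash
python3 - <<'E'
from shot import *
s=shot("f"); print(rim2(*load("side"),(362,308),60,52,True))
overlay("side",[(520.8,-283.7,60,52)],(500,-280,70),"pics/f.png")
c,p,k=load("top"); print(c[223,317])
d=c[150:310,230:400]; cv2.imwrite("pics/f_top.png",cv2.resize(d,None,fx=4,fy=3.7,interpolation=cv2.INTER_CUBIC))
E
```

```text
15.4 [ 471.9 -280.5  101.6] [-179.1   -0.6   90.3] [ 0.1  0.2 -0.6] 46.0
(array([ 521.5, -284.3]), np.float64(1.32), 49)
[31 53 92]
```

View pics/f.png

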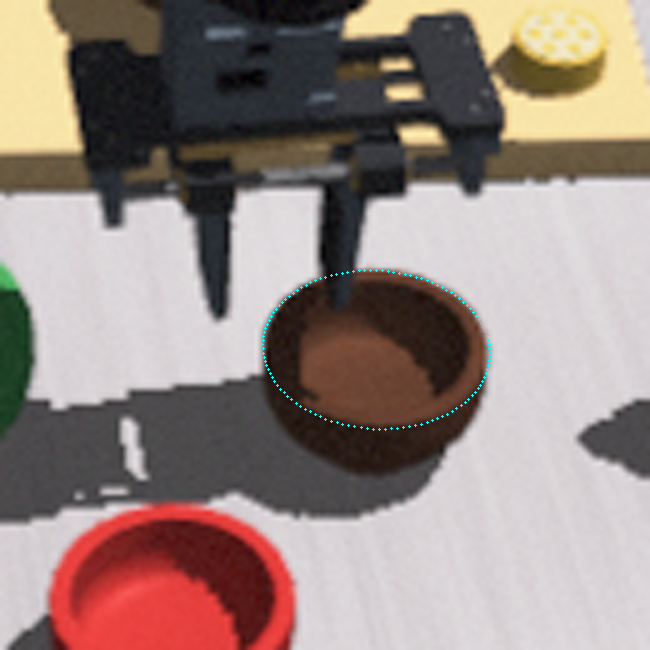

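View pics/f_top.png

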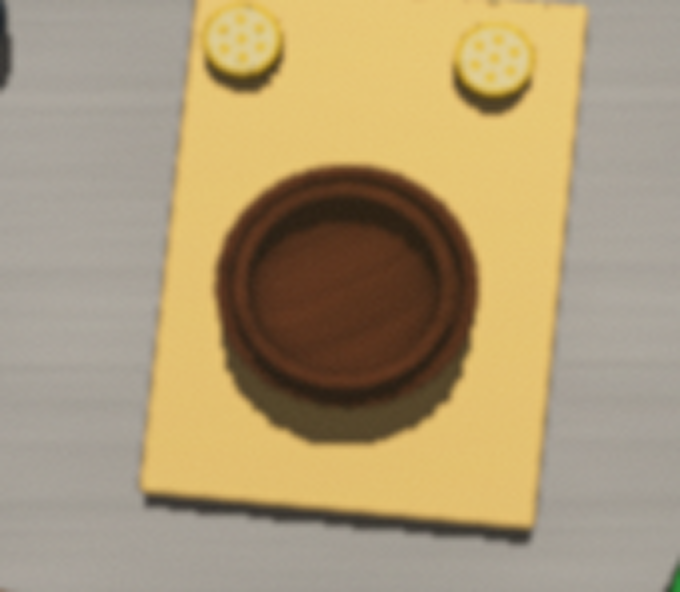

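The top crop shows the medium concentric in the large at about (347,287). The side crop shows the fingers straddling the small cover's near rim. Descending.

Emit:
drive_tool:
  moves:
    - {"claw": 0, "dx": 0.05, "dy": 0.05, "dz": 0.9, "yaw": 0}
    - {"claw": 0, "dx": 0, "dy": 0, "dz": 0.9, "yaw": 0}
    - {"claw": 0, "dx": 0, "dy": 0, "dz": 0.6, "yaw": 0}
    - {"claw": 0, "dx": 0, "dy": 0, "dz": 0.3, "yaw": 0}
    - {"claw": 0, "dx": 0, "dy": 0, "dz": 0.1, "yaw": 0}

```text
time_s: 16.02
ee_pos: [474.2, -279.4, 45.9]
ee_rot: [-179.3, -0.5, 90.4]
force: [0.1, -0.5, -0.2]
gripper_width: 45.8
```

Emit:
drive_tool:
  moves:
    - {"claw": 0.4, "dx": 0, "dy": -0.05, "dz": 0, "yaw": 0}
    - {"claw": 0.7, "dx": 0, "dy": 0, "dz": 0, "yaw": 0}
    - {"claw": 1, "dx": 0, "dy": 0, "dz": 0, "yaw": 0}
    - {"claw": 1, "dx": 0, "dy": 0, "dz": 0, "yaw": 0}
    - {"claw": 1, "dx": 0, "dy": 0, "dz": 0, "yaw": 0}

```text
time_s: 16.65
ee_pos: [474.2, -280.2, 47.5]
ee_rot: [-179.5, -0.4, 90.4]
force: [1.1, -0.1, -0.3]
gripper_width: 11.1
```

Emit:
drive_tool:
  moves:
    - {"claw": 1, "dx": 0, "dy": 0, "dz": 0, "yaw": 0}
    - {"claw": 1, "dx": 0, "dy": 0, "dz": 0, "yaw": 0}

```text
time_s: 16.9
ee_pos: [474.2, -280.2, 47.5]
ee_rot: [-179.5, -0.4, 90.4]
force: [0.2, -0.4, -0.6]
gripper_width: 11.5
```

Emit:
drive_tool:
  moves:
    - {"claw": 1, "dx": 0, "dy": 0, "dz": -0.3, "yaw": 0}
    - {"claw": 1, "dx": 0, "dy": 0, "dz": -0.8, "yaw": 0}
    - {"claw": 1, "dx": 0, "dy": 0, "dz": -1, "yaw": 0}
    - {"claw": 1, "dx": 0, "dy": 0, "dz": -1, "yaw": 0}
    - {"claw": 1, "dx": 0, "dy": 0, "dz": -1, "yaw": 0}

```text
time_s: 17.52
ee_pos: [472.8, -279.3, 130.4]
ee_rot: [-179.1, -0.6, 90.4]
force: [0.1, -0.1, -1.0]
gripper_width: 11.4
```

Emit:
drive_tool:
  moves:
    - {"claw": 1, "dx": 0.2, "dy": 0, "dz": -1, "yaw": 0}
    - {"claw": 1, "dx": 0.6, "dy": 0, "dz": -1, "yaw": 0}
    - {"claw": 1, "dx": 1, "dy": 0, "dz": -0.6, "yaw": 0}
    - {"claw": 1, "dx": 1, "dy": 0, "dz": -0.2, "yaw": 0}
    - {"claw": 1, "dx": 1, "dy": 0, "dz": 0, "yaw": 0}

```text
time_s: 18.15
ee_pos: [472.5, -200.6, 190.3]
ee_rot: [-179.2, -0.6, 90.3]
force: [-0.1, -0.4, -0.6]
gripper_width: 11.0
```

Emit:
drive_tool:
  moves:
    - {"claw": 1, "dx": 1, "dy": 0, "dz": 0, "yaw": 0}
    - {"claw": 1, "dx": 1, "dy": 0, "dz": 0, "yaw": 0}
    - {"claw": 1, "dx": 1, "dy": 0, "dz": 0, "yaw": 0}
    - {"claw": 1, "dx": 1, "dy": 0, "dz": 0, "yaw": 0}
    - {"claw": 1, "dx": 1, "dy": 0, "dz": 0, "yaw": 0}

```text
time_s: 18.77
ee_pos: [468.1, -90.9, 187.5]
ee_rot: [-178.7, -0.8, 90.5]
force: [-0.3, 0.7, -1.3]
gripper_width: 11.1
```

Emit:
drive_tool:
  moves:
    - {"claw": 1, "dx": 1, "dy": -0.1, "dz": 0, "yaw": 0}
    - {"claw": 1, "dx": 1, "dy": -0.1, "dz": 0, "yaw": 0}
    - {"claw": 1, "dx": 1, "dy": 0, "dz": 0, "yaw": 0}
    - {"claw": 1, "dx": 0.8, "dy": 0, "dz": 0, "yaw": 0}
    - {"claw": 1, "dx": 0.4, "dy": 0, "dz": 0, "yaw": 0}

```text
time_s: 19.4
ee_pos: [458.6, 1.2, 185.3]
ee_rot: [-178.2, -0.9, 90.8]
force: [0.1, -0.3, -0.8]
gripper_width: 11.0
```

Emit:
drive_tool:
  moves:
    - {"claw": 1, "dx": 0.7, "dy": 0.15, "dz": 0, "yaw": 0.05}
    - {"claw": 1, "dx": 0.5, "dy": 0.05, "dz": 0, "yaw": 0}
    - {"claw": 1, "dx": 0.1, "dy": 0, "dz": 0, "yaw": 0}
    - {"claw": 1, "dx": 0, "dy": 0, "dz": 0, "yaw": 0}

```text
time_s: 19.9
ee_pos: [461.9, 28.5, 185.0]
ee_rot: [-178.1, -0.8, 90.4]
force: [0.6, -0.2, -0.7]
gripper_width: 11.1
```

```bash
python3 - <<'E'
from shot import *
s=shot("g"); e=s["ee_pos"]
# side frame: small at pickup (521.1,-284) TCP (474.2,-280.2)
X,Y=521.1+e[0]-474.2,-284+e[1]+280.2; print(X,Y)
overlay("side",[(508.8,26.5,90,80),(508,26.8,114,66),(X,Y,e[2]+12.5,52)],(508,33,130),"pics/g.png")
E
```

```text
20.0 [461.9  28.3 185. ] [-178.1   -0.8   90.4] [-0.1 -0.6 -1.5] 10.6
508.7602908580372 24.4882561710578
```

View pics/g.png

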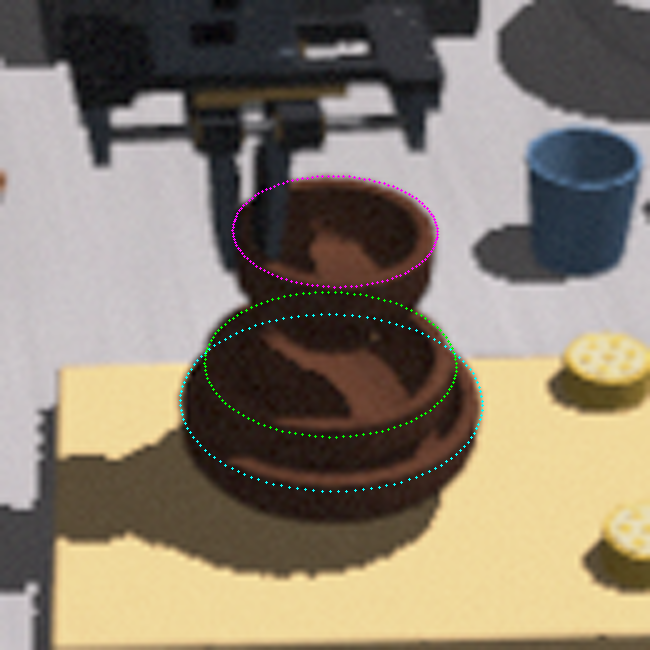

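Small rim (centre ~(335,231)) lines up over the medium within about 2 mm. Lowering with a small correction.

Emit:
drive_tool:
  moves:
    - {"claw": 1, "dx": 0.05, "dy": 0.05, "dz": 0.6, "yaw": 0}
    - {"claw": 1, "dx": 0, "dy": 0.05, "dz": 0.6, "yaw": 0}
    - {"claw": 1, "dx": 0, "dy": 0, "dz": 0.6, "yaw": 0}
    - {"claw": 1, "dx": 0, "dy": 0, "dz": 0.4, "yaw": 0}
    - {"claw": 1, "dx": 0, "dy": 0, "dz": 0, "yaw": 0}

```text
time_s: 20.62
ee_pos: [461.5, 29.2, 136.8]
ee_rot: [-178.0, -0.8, 90.3]
force: [0.1, -0.3, -1.2]
gripper_width: 11.3
```

Emit:
drive_tool:
  moves:
    - {"claw": 1, "dx": 0.05, "dy": 0.05, "dz": 0.25, "yaw": 0}
    - {"claw": 1, "dx": 0, "dy": 0, "dz": 0.1, "yaw": 0}
    - {"claw": 1, "dx": 0, "dy": 0, "dz": 0.05, "yaw": 0}
    - {"claw": 1, "dx": 0, "dy": 0, "dz": 0, "yaw": 0}

```text
time_s: 21.12
ee_pos: [462.8, 30.4, 129.3]
ee_rot: [-178.0, -0.8, 90.3]
force: [-1.7, 0.8, 0.3]
gripper_width: 11.0
```

Emit:
drive_tool:
  moves:
    - {"claw": 1, "dx": 0, "dy": 0, "dz": 0.1, "yaw": 0}
    - {"claw": 1, "dx": 0, "dy": 0, "dz": 0.05, "yaw": 0}
    - {"claw": 1, "dx": 0, "dy": 0, "dz": 0, "yaw": 0}

```text
time_s: 21.5
ee_pos: [462.0, 30.6, 128.1]
ee_rot: [-178.0, -0.8, 90.3]
force: [-1.1, 0.8, 1.3]
gripper_width: 11.5
```

Emit:
drive_tool:
  moves:
    - {"claw": 1, "dx": 0, "dy": 0, "dz": 0.1, "yaw": 0}
    - {"claw": 1, "dx": 0, "dy": 0, "dz": 0.05, "yaw": 0}
    - {"claw": 1, "dx": 0, "dy": 0, "dz": 0, "yaw": 0}

```text
time_s: 21.88
ee_pos: [461.6, 30.7, 127.7]
ee_rot: [-178.1, -0.8, 90.3]
force: [-0.9, -0.0, 1.7]
gripper_width: 10.9
```

```bash
python3 - <<'E'
from shot import *
s=shot("i",("side",))
overlay("side",[(508.8,26.5,90,80),(508,26.8,114,66),(508.5,26.5,138,52)],(508,33,130),"pics/i.png")
E
```

```text
21.925 [461.6  30.7 127.7] [-178.1   -0.8   90.3] [-1.7  0.1  3.9] 11.0
```

View pics/i.png

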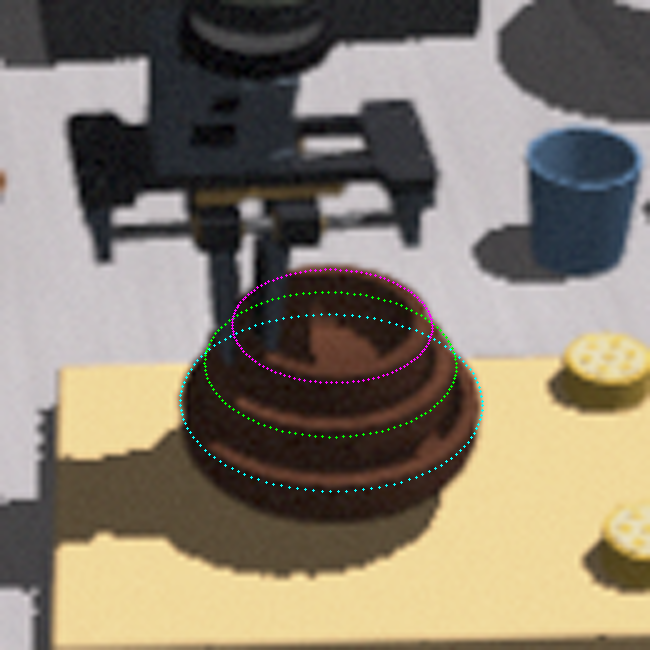

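Emit:
drive_tool:
  moves:
    - {"claw": 1, "dx": 0, "dy": 0, "dz": 0.15, "yaw": 0}
    - {"claw": 1, "dx": 0, "dy": 0, "dz": 0.1, "yaw": 0}

```text
time_s: 22.18
ee_pos: [460.8, 30.7, 126.9]
ee_rot: [-178.1, -0.8, 90.3]
force: [-5.4, -0.7, 18.6]
gripper_width: 11.2
```

Emit:
drive_tool:
  moves:
    - {"claw": 0.75, "dx": 0, "dy": 0, "dz": 0, "yaw": 0}
    - {"claw": 0.5, "dx": 0, "dy": 0, "dz": 0, "yaw": 0}
    - {"claw": 0.4, "dx": 0, "dy": 0, "dz": 0, "yaw": 0}

```text
time_s: 22.55
ee_pos: [461.7, 30.7, 127.2]
ee_rot: [-178.2, -0.8, 90.3]
force: [0.4, 0.9, -0.4]
gripper_width: 26.5
```

Emit:
drive_tool:
  moves:
    - {"claw": 0.4, "dx": 0, "dy": 0, "dz": -0.3, "yaw": 0}
    - {"claw": 0.4, "dx": 0, "dy": 0, "dz": -0.8, "yaw": 0}
    - {"claw": 0.4, "dx": 0, "dy": 0, "dz": -1, "yaw": 0}
    - {"claw": 0.4, "dx": 0, "dy": 0, "dz": -1, "yaw": 0}
    - {"claw": 0.4, "dx": -1, "dy": -0.5, "dz": -0.5, "yaw": 0}

```text
time_s: 23.18
ee_pos: [454.1, 10.0, 200.1]
ee_rot: [-178.0, -0.8, 90.4]
force: [-0.1, -0.5, 0.4]
gripper_width: 27.3
```

Emit:
drive_tool:
  moves:
    - {"claw": 0, "dx": -1, "dy": 0, "dz": 0, "yaw": 0}
    - {"claw": 0, "dx": -1, "dy": 0, "dz": 0, "yaw": 0}
    - {"claw": 0, "dx": -1, "dy": 0, "dz": 0, "yaw": 0}
    - {"claw": 0, "dx": -1, "dy": 0, "dz": 0, "yaw": 0}
    - {"claw": 0, "dx": -1, "dy": 0, "dz": 0, "yaw": 0}

```text
time_s: 23.8
ee_pos: [455.3, -92.8, 200.5]
ee_rot: [-178.2, -0.8, 90.5]
force: [-0.6, 1.4, -1.7]
gripper_width: 45.6
```

Emit:
drive_tool:
  moves:
    - {"claw": 0, "dx": -1, "dy": -1, "dz": 0, "yaw": 0}
    - {"claw": 0, "dx": -1, "dy": -1, "dz": 0, "yaw": 0}
    - {"claw": 0, "dx": -1, "dy": -1, "dz": 0, "yaw": 0}
    - {"claw": 0, "dx": -1, "dy": -1, "dz": 0, "yaw": 0}
    - {"claw": 0, "dx": -1, "dy": 0, "dz": 0, "yaw": 0}

```text
time_s: 24.42
ee_pos: [374.3, -196.7, 201.9]
ee_rot: [-178.2, -0.8, 90.5]
force: [0.6, -1.2, 0.5]
gripper_width: 45.8
```

Emit:
drive_tool:
  moves:
    - {"claw": 0, "dx": -1, "dy": 0, "dz": 0, "yaw": 0}
    - {"claw": 0, "dx": -1, "dy": 0, "dz": 0, "yaw": 0}
    - {"claw": 0, "dx": -1, "dy": 0, "dz": 0, "yaw": 0}
    - {"claw": 0, "dx": -0.5, "dy": 0, "dz": 0, "yaw": 0}
    - {"claw": 0, "dx": 0, "dy": 0, "dz": 0, "yaw": 0}

```text
time_s: 25.05
ee_pos: [374.8, -270.5, 201.2]
ee_rot: [-178.2, -0.8, 90.3]
force: [-0.4, -0.2, -0.0]
gripper_width: 45.6
```

```bash
python3 - <<'E'
from shot import *
s=shot("j")
overlay("side",[(508.8,26.5,90,80),(508,26.8,114,66),(508.5,26.5,138,52)],(508,33,130),"pics/j.png")
overlay("top",[],(508,33,130),"pics/j1.png")
cv2.imwrite("pics/j2.png",load("top")[0]);cv2.imwrite("pics/j3.png",load("side")[0])
E
```

```text
25.15 [ 374.7 -269.8  201.3] [-178.2   -0.8   90.4] [ 0.6 -0.2  0.2] 45.1
```

View pics/j.png

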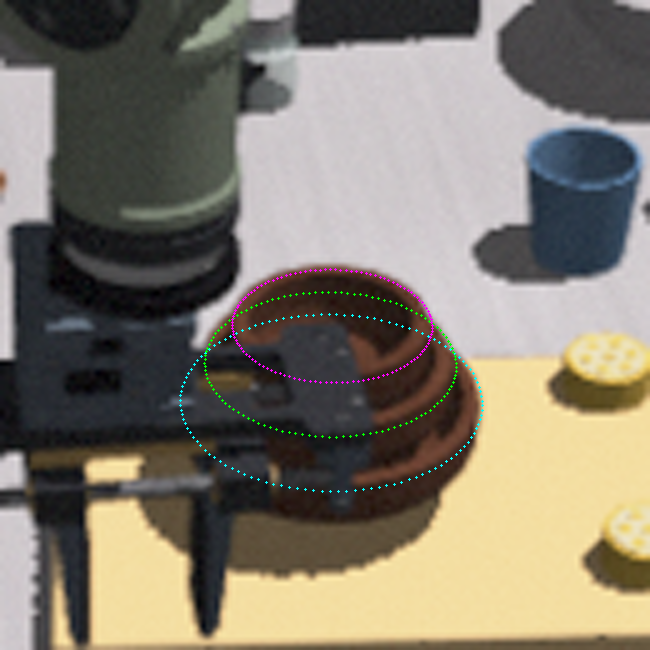

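View pics/j1.png

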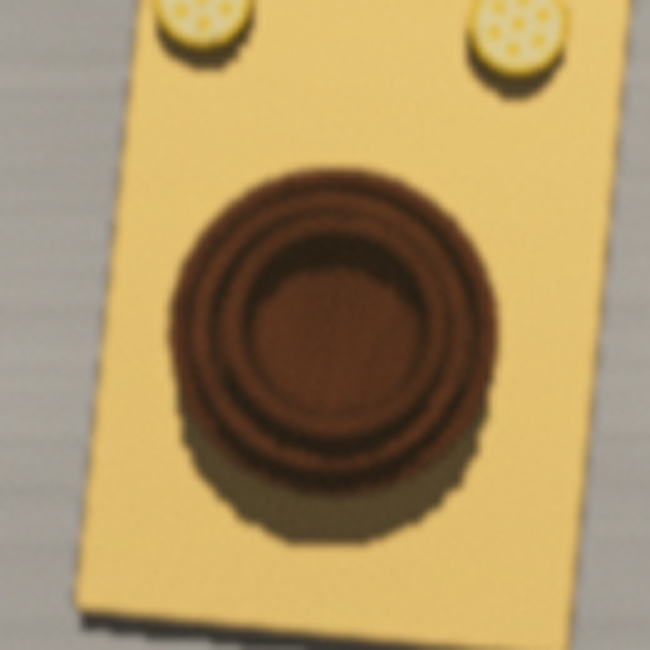

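View pics/j2.png

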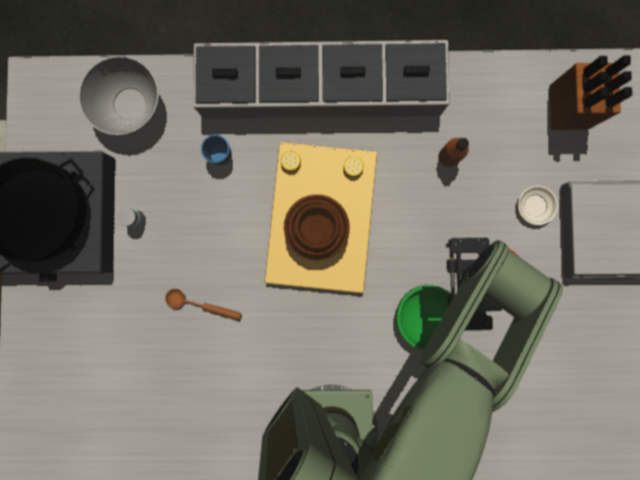

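View pics/j3.png

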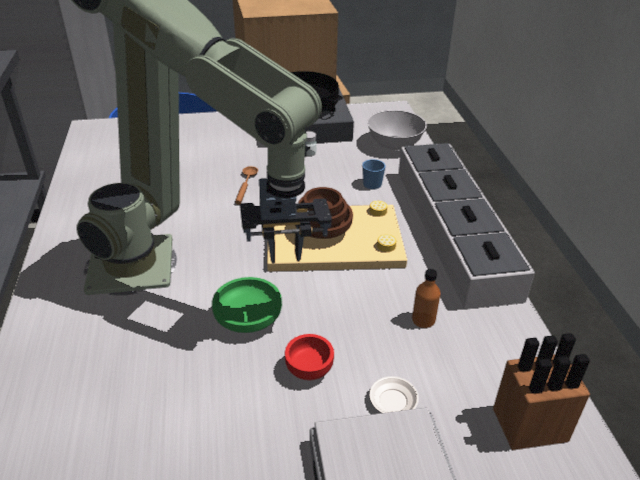

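The stack looks concentric in the top view (~(334,330) in the crop). The gripper half hides it in the side view, so I'll move further away for a clear level check.

Emit:
drive_tool:
  moves:
    - {"claw": 0, "dx": -1, "dy": -0.3, "dz": 0, "yaw": 0}
    - {"claw": 0, "dx": -1, "dy": -0.3, "dz": 0, "yaw": 0}
    - {"claw": 0, "dx": -1, "dy": -0.3, "dz": 0, "yaw": 0}
    - {"claw": 0, "dx": -1, "dy": -0.3, "dz": 0, "yaw": 0}
    - {"claw": 0, "dx": -1, "dy": -0.3, "dz": 0, "yaw": 0}

```text
time_s: 25.78
ee_pos: [345.5, -369.0, 201.0]
ee_rot: [-178.3, -1.0, 90.8]
force: [-0.4, 0.1, -0.4]
gripper_width: 45.7
```

Emit:
drive_tool:
  moves:
    - {"claw": 0, "dx": -1, "dy": -0.3, "dz": 0, "yaw": 0}
    - {"claw": 0, "dx": -1, "dy": -0.3, "dz": 0, "yaw": 0}
    - {"claw": 0, "dx": -1, "dy": -0.3, "dz": 0, "yaw": 0}
    - {"claw": 0, "dx": -0.4, "dy": 0, "dz": 0, "yaw": 0}
    - {"claw": 0, "dx": 0, "dy": 0, "dz": 0, "yaw": 0}

```text
time_s: 26.4
ee_pos: [326.8, -443.2, 199.9]
ee_rot: [-178.3, -1.0, 90.6]
force: [0.4, 0.3, 0.4]
gripper_width: 45.7
```

```bash
python3 - <<'E'
from shot import *
s=shot("k")
overlay("side",[],(508,33,120),"pics/k.png",w=40,sc=8)
cv2.imwrite("pics/k3.png",load("side")[0])
E
```

```text
26.5 [ 326.9 -442.4  200. ] [-178.3   -1.    90.7] [ 0.1 -0.4 -0.2] 45.6
```

View pics/k.png

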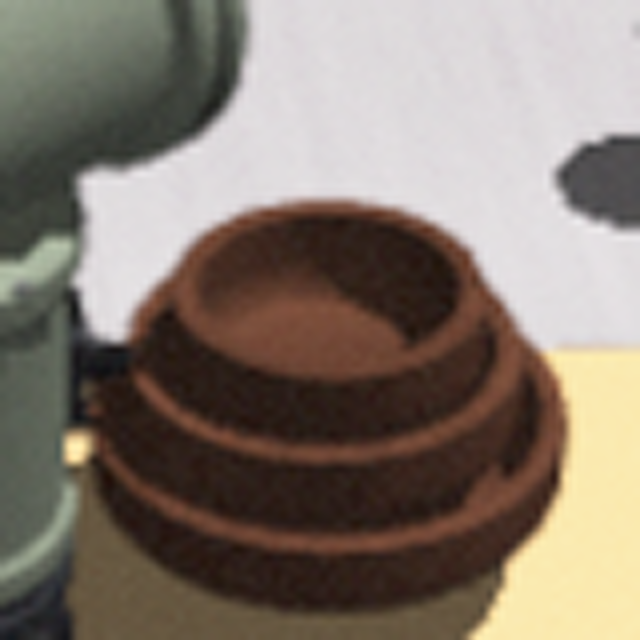

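View pics/k3.png

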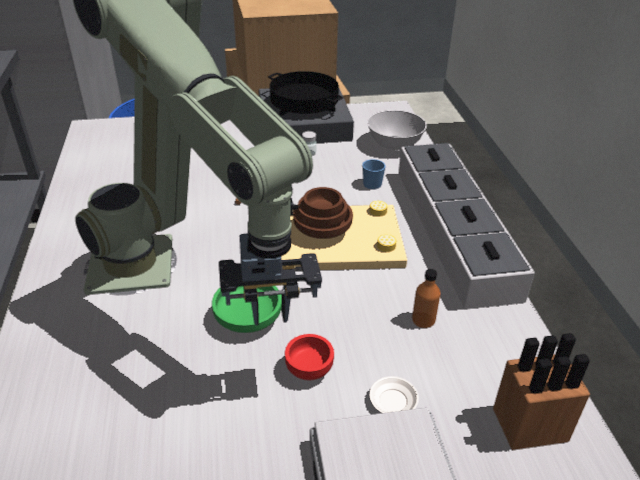

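```bash
python3 - <<'E'
from h import *
overlay("side",[(508.8,26.5,90,80),(508,26.8,114,66),(508.5,27.5,138,52)],(508,33,120),"pics/k2.png",w=40,sc=8)
E
```

```text
(no output)
```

View pics/k2.png

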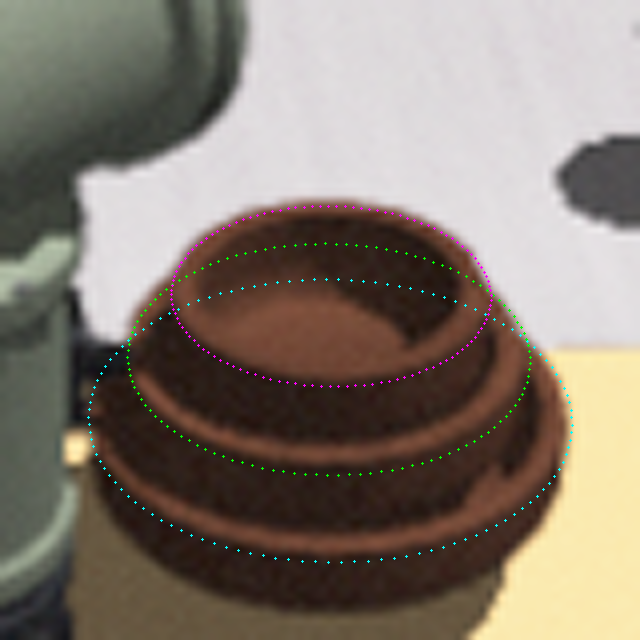

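```bash
python3 - <<'E'
from h import *
c,p,k=load("top"); 
for nm,z,R in(("L",90,80),("M",114,66),("S",138,52)):
    print(nm,proj([508,32.8,z],p,k)[0].round(1), "r",(proj([508,32.8-R,z],p,k)-proj([508,32.8,z],p,k))[0].round(1))
overlay("top",[(507.9,32.8,90,80),(507.9,32.8,114,66),(507.9,32.8,138,52)],(508,33,110),"pics/m.png",w=38,sc=8)
im=cv2.imread("pics/m.png"); 
c2=cv2.convertScaleAbs(c,alpha=2.2); x,y=proj([508,33,110],p,k)[0].astype(int)
w=cv2.resize(c2[y-38:y+38,x-38:x+38],None,fx=5,fy=5,interpolation=cv2.INTER_CUBIC)
im=cv2.resize(cv2.convertScaleAbs(im,alpha=2.2),(380,380)); cv2.imwrite("pics/m.png",np.hstack([w,im]))
E
```

```text
L [316.3 227.3] r [33.4 -0.3]
M [316.1 226.6] r [28.1 -0.2]
S [315.8 225.8] r [22.6 -0.2]
```

View pics/m.png

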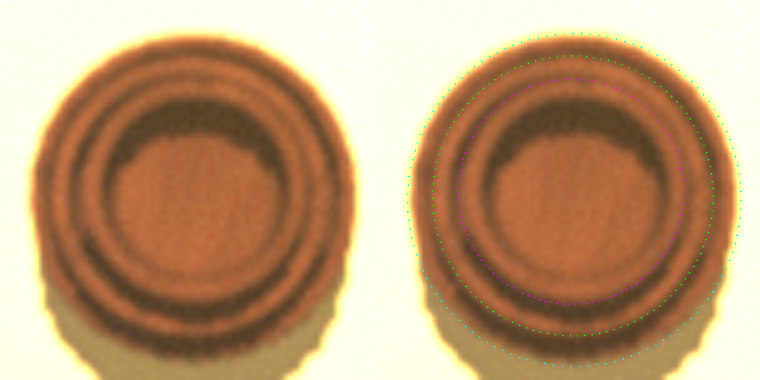

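Level, concentric circles at the seated heights (90, 114 and 138 mm) lie on all three rims in the top view to within about 1 px (2–3 mm, inside the 6 mm play). The arm is clear, so I'm handing in.

```bash
python3 - <<'E'
from workcell import job, telemetry
s=telemetry.state(); print(s["time_s"],s["force"].round(1)); print(job.job_done())
E
```

```text
26.5 [ 0.1 -0.4 -0.2]
the job is handed in; nothing more can be done
None
```

The three bowl covers are stacked hollow side up on the board: the medium inside the large, then the small inside the medium. I handed the job in at 26.5 s. I picked up each of the two smaller covers by its near rim wall and lowered it until I felt light contact before letting go. The highest force I read was about 19 N, on the last press of the small one. The large cover stayed where it was.

- **Centring and level:** in the last top view all three rims lie within about 1 px (2–3 mm) of level, concentric circles at the seated heights, inside the 6 mm of play.
- **Disagreements:** the side camera placed the covers about 5 mm off in y from the top camera, consistently, so I used only relative shifts. In the last side view the rims sat about 1–2 px above the drawn circles. I put this down to rim rounding and calibration. The small cover was let go about 1.7 mm higher than calculated, and I put most of that down to the tool's slight tilt. I did not resolve either any further.
- **Other things:** by eye, everything else, including the red and green look-alikes, looks unmoved between the first and last pictures; I did not measure this. The gripper ended clear of everything, at about 200 mm height.

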